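Ratchet check of a locking clamp

TASK

Test the ratchet of the blue-handled locking clamp: squeeze its two finger rings together until the ratchet teeth catch, then let go completely so that it is seen to hold itself shut. Then press the blue thumb plate down to free the teeth so that the handles spring fully open again, and leave the red-handled clamp locked as it is.

Things in the scene. Friction and masses are not known exactly. Their poses are not given: they have to be found in the camera images.
- blue_grip (a point): Midpoint between the two oval blue finger rings of a scissor clamp lying level on a grey stand fixed to the desk; 60 mm above the desk. x runs towards pivot (100 mm away) and jaws, y to the left ring, z up. Rings: 40 mm long (x), 20 wide, 6 thick; 59 mm over both when open. Stand: base plate 84 mm wide, 12 thick, with free space from there up to the rings; nothing on it is above the clamp
- blue_plate (a point): Centre of the top of the blue thumb plate (34 x 34 x 6 mm) at the end of the right handle, 50 mm behind the rings, 70 mm above the desk; moves with the handle. Pressed down (1 N at first, 4 N just before the stop) it bends the right handle down: the teeth part after about 9 mm, stop at 17 mm. Then the handles spring open and the plate slides up to 12 mm outward; let go, it rises again
- blue_handles (a joint): Closing angle of each half of the blue clamp, rad: 0 = open, 0.042 = held by the first tooth (51 mm over the rings), 0.078 = by the second (44 mm), 0.095 = stop (40 mm). The other half has a like spring and stands alike when let go; it is the width over both rings that counts, so an off-centre squeeze works too. Squeezing takes 5 to 15 N; a spring opens the handles when no tooth holds
- red_handles (a joint): The same angle of the other clamp, alike but with red rings and red plate, on a stand of its own; it stands locked on its first tooth (about 0.04) and must stay so
Not all that is in view belongs to the job. Leave any pink or yellow look-alike of the part that bears red_handles alone.

How it is judged:
On the way:
1. the blue clamp is locked by its ratchet and holds itself shut with the robot touching nothing (value of joint blue_handles above 0.03 rad and contact force between each of the fingers, the arm and anything else below 0.1 N), for 0.3 s.
At the end, for the whole second after the job is handed in: The blue clamp has sprung open again (closing angle under 0.01 rad) and the red clamp is still locked on its first tooth (0.03 to 0.06 rad) (value of joint blue_handles below 0.01 rad and value of joint red_handles between 0.03 and 0.06 rad); the robot touches nothing.
It fails at once if the red clamp is released or squeezed further (value of joint red_handles below 0.03 rad or value of joint red_handles above 0.06 rad).
It also fails if it takes over 40 s, if anything falls off the work surface, if the arm or the gripper's body presses on something with over 40 N, if the wrist force passes 120 N, or if a joint passes its speed limit or range.

ROBOT

A 7-joint arm with a two-finger parallel gripper is mounted at the origin on a cart in front of the work surface, level with it; the furniture and walls round the work are solid. World frame = base frame: x ahead of the robot, y to its left, z up, the work surface at z = 0. Lengths are in m, angles in rad, forces in N, time in s.
With the tool pointing down it reaches from about 0.4 to 0.85 m from the base axis. Payload 10.4 kg.
Tool frame: the origin (TCP) lies midway between the tips of the shut fingers; the grasp point (between the pads) lies behind it (ctrl.grip_point_offset is the z of the grasp point in the tool frame, in m); z points along the fingers, y is the line along which they close (so a half turn about z gives the same grasp; the last joint's range is limited). The gripper opens to 85 mm and grips with 20 to 120 N. Pads are 22 mm wide; open, the fingers measure 114 mm over their backs; the gripper's body (76 mm by 85 mm) begins 54 mm behind the grasp point. The pads swing forward as they close: fully open they stand 13 mm farther back than shut.
Start: joints at [1.147, 0.332, -0.065, 1.46, 0.022, 1.35, -0.088], TCP at [0.244, -0.575, 0.231] pointing down, gripper open.
Joint ranges: [-2.6, 2.6], [-0.5, 2.12], [-1.47, 1.34], [0.16, 2.42], [-1.27, 4.41], [0.06, 2.06], [-2.6, 2.6]. Speed limits (rad/s): [2.22, 2.22, 2.79, 2.79, 3.14, 3.14, 3.14].

INTERFACE

Orientations are given as a unit quaternion [x, y, z, w].
In Python, from bench import ctrl, viewer gives the robot as it stands.
- The arm moves only by the shell command python3 -m jog 'ROWS'. ROWS is JSON, one flat list of numbers, 5 for each row, row after row: the closure, from -1 (fully open) to 1 (shut), so that 0 is half open, then the shift along the tool's x, y, z in cm, then the turn about the tool's z in rad. A call has 1 to 20 rows; each row shifts and turns the commanded pose from where the row before left it, along the tool's axes as they then stand; what a row does not reach is not made up. A row lasts 1/8 s, in which the tool goes at most 62.5 mm and 10.7 degrees, less where a joint would pass 70% of its speed; a pose out of reach is approached as far as the arm can. A call with a gripper value outside its range is refused whole. The fingers move at their own pace and stop on an object; the grip force is fixed at half the most. Time passes only in rows, so rows that do not move let the fingers close. It gives the time, the measured TCP pose, the force, the opening and the grip force at its end, in the units of the state.
- ctrl.observe(): the state, without advancing time (a new reading comes with each control period).
- viewer.capture(name): name is "side" or "top"; returns the picture (384x512x3 uint8, red, green, blue); there is no depth.
- viewer.get_calibration(name): a dict with "intrinsics" (3x3 intrinsics, pixels), "camera_from_world" (4x4, takes a point from world to camera coordinates). Camera axes: x right, y down, z forward; pixel columns grow to the right and rows downward; lengths in m; the calibration is good to about 2 mm. A picture is of the moment at which its call begins. get_calibration takes no time and is no camera call.
- ctrl.close_job(): hands the job in; it is judged then, once.
The state is a dict: "time_s": time; "joints": joint angles; "dq": joint speeds; "tau": joint torques, N m; "ee_pos": TCP position; "orientation": TCP orientation; "ft_force": force on the tool from outside, world axes, zero at the start; "wrist_torque": the same for the moment, N m; "finger_gap": finger opening in m; "grasp_force": force on a finger pad.
Only numpy, scipy, OpenCV 4.12 (cv2) and the standard library are available. Lean on these libraries where they do the work, as an engineer would, in place of code of your own. Each camera call takes 0.05 s, during which the arm holds its last target. There are 200 camera calls.

## Working session

There is one attempt and no reset: what is moved stays moved. The work goes in short steps, Python scripts to look and compute and a shell command to move; the robot and the scene stay as the last step left them, time stands still between calls to the robot, and variables do not carry over. Pictures are saved under pics/ and viewed, at most 10 in all, crops included, and the job is handed in when it is done.

```bash
mkdir -p pics; python3 - <<'E'
from bench import ctrl, viewer
import cv2
for n in("top","side"):
    cv2.imwrite(f"pics/{n}0.png",cv2.cvtColor(viewer.capture(n),cv2.COLOR_RGB2BGR))
s=ctrl.observe();print(s["time_s"],s["ee_pos"],s["orientation"],s["finger_gap"],ctrl.grip_point_offset)
E
```

```text
0.1 [ 0.24371889 -0.57515246  0.23058809] [ 9.79986615e-01  1.99062348e-01 -1.54543172e-04 -6.25935210e-04] 0.08542613250708993 -0.0187
```

View pics/top0.png

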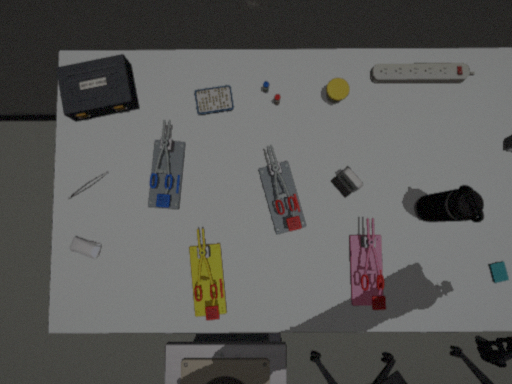

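View pics/side0.png

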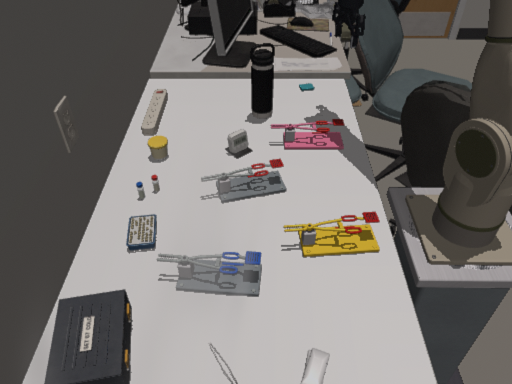

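The top view shows the blue clamp with rings near (155,181) and (169,182) and its plate near (163,201). In the side view the rings are near (231,256) and (230,268), with the plate near (253,258). I'll zoom in and work out positions.

```bash
cat > h.py <<'E'
from bench import ctrl, viewer
import numpy as np
def ray(n,u,v,z):
    c=viewer.get_calibration(n);K=np.array(c["intrinsics"]);T=np.array(c["camera_from_world"])
    R,t=T[:3,:3],T[:3,3];o=-R.T@t;d=R.T@np.linalg.solve(K,[u,v,1.]);return o+d*(z-o[2])/d[2]
def pix(n,p):
    c=viewer.get_calibration(n);K=np.array(c["intrinsics"]);T=np.array(c["camera_from_world"])
    q=K@(T[:3,:3]@np.array(p)+T[:3,3]);return q[:2]/q[2]
E
python3 - <<'E'
import cv2
from h import *
a=cv2.imread("pics/top0.png")[115:215,135:200];b=cv2.imread("pics/side0.png")[235:300,150:275]
a=cv2.resize(a,None,fx=6,fy=6,interpolation=cv2.INTER_CUBIC)[:600]
b=cv2.resize(b,(400,208),interpolation=cv2.INTER_CUBIC)
o=np.zeros((600,800,3),np.uint8);o[:600,:390]=a;o[:208,400:]=b;cv2.imwrite("pics/z0.png",o)
for n in("top","side"):
    im=cv2.imread(f"pics/{n}0.png");h=cv2.cvtColor(im,cv2.COLOR_BGR2HSV)
    m=cv2.inRange(h,(105,120,50),(130,255,255))
    k,l,s,c=cv2.connectedComponentsWithStats(m)
    for i in range(1,k):
        if s[i,4]>8: print(n,s[i],c[i].round(1),ray(n,*c[i],.06).round(4),ray(n,*c[i],.07).round(4))
    T=np.array(viewer.get_calibration(n)["camera_from_world"]);print(-T[:3,:3].T@T[:3,3])
E
```

```text
top [264  82   4   5  18] [265.5  84.2] [ 0.8298 -0.1107  0.06  ] [ 0.8261 -0.1105  0.07  ]
top [150 173   8  15  77] [153.4 180.5] [0.5776 0.179  0.06  ] [0.5764 0.1764 0.07  ]
top [165 174   8  16  75] [168.5 180.9] [0.5764 0.1404 0.06  ] [0.5752 0.1381 0.07  ]
top [176 175   4  18  37] [177.5 183.5] [0.5694 0.117  0.06  ] [0.5683 0.1149 0.07  ]
top [156 194  14  14 170] [162.8 200.2] [0.5267 0.1542 0.06  ] [0.526  0.1518 0.07  ]
[ 0.45763051 -0.08978269  1.06951664]
side [137 182   5   5  21] [139. 184.] [ 0.8287 -0.0956  0.06  ] [ 0.8244 -0.0842  0.07  ]
side [129 246  14   3  22] [135.3 247.2] [0.7907 0.1215 0.06  ] [0.787  0.1299 0.07  ]
side [230 253   8   2   9] [233.9 253.1] [0.5668 0.1363 0.06  ] [0.566  0.1446 0.07  ]
side [249 252  12  12  82] [255.8 258.1] [0.5178 0.1499 0.06  ] [0.5177 0.158  0.07  ]
side [231 257   8   2  11] [234.4 257.5] [0.5651 0.1486 0.06  ] [0.5644 0.1567 0.07  ]
side [226 263  16   2  23] [233.3 263.5] [0.5666 0.1654 0.06  ] [0.5658 0.1733 0.07  ]
side [225 266  12   7  32] [231.2 269.4] [0.5703 0.1812 0.06  ] [0.5695 0.1889 0.07  ]
[0.5118539  0.75010391 0.80116083]
```

View pics/z0.png

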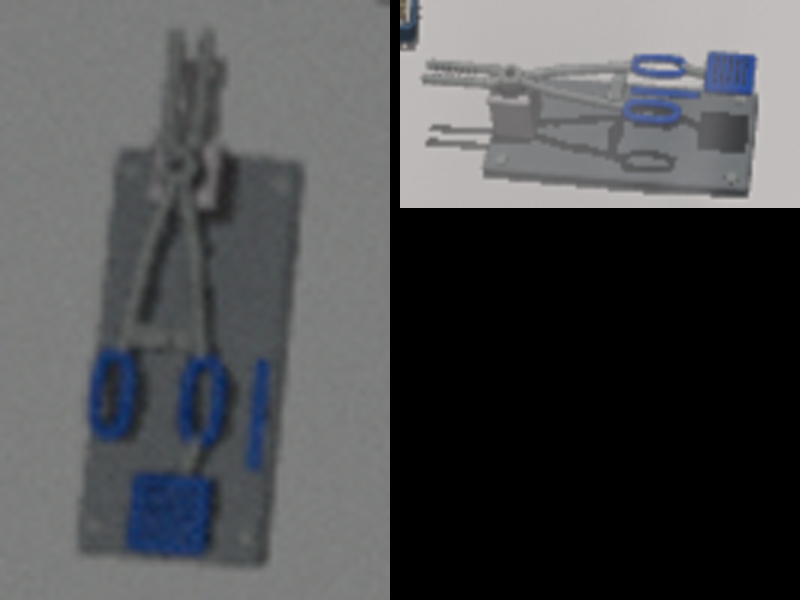

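The zoom shows the open blue clamp pointing away from the robot, with its plate at the lower right and a flat blue stripe on the stand. Triangulation puts the ring midpoint at about (0.576, 0.159). I'll fly above it at the current height and turn +0.48 on the way.

```bash
python3 -m jog '[-1,3.7,-3.4,0,0,-1,3.7,-3.4,0,0,-1,3.7,-3.4,0,0,-1,3.7,-3.4,0,0,-1,3.7,-3.4,0,0,-1,3.7,-3.4,0,0,-1,3.7,-3.4,0,0,-1,3.7,-3.4,0,0,-1,3.7,-3.4,0,0,-1,3.7,-3.4,0,0,-1,3.7,-3.4,0,0,-1,3.7,-3.4,0,0,-1,3.7,-3.4,0,0,-1,3.7,-3.4,0,0,-1,0,0,0,0.12,-1,0,0,0,0.12,-1,0,0,0,0.12,-1,0,0,0,0.12,-1,0,0,0,0]'
cat >> h.py <<'E'
from scipy.spatial.transform import Rotation as Ro
def to(p,yaw=None):
    s=ctrl.observe();R=Ro.from_quat(s["orientation"]).as_matrix()
    y=np.arctan2(R[1,0],R[0,0])
    print(s["time_s"],s["ee_pos"].round(4) if hasattr(s["ee_pos"],"round") else s["ee_pos"],"yaw",round(y,3),"cm:",(100*R.T@(np.array(p)-s["ee_pos"])).round(2), None if yaw is None else "turn %.3f"%(y-yaw), "gap",s["finger_gap"])
E
python3 - <<'E'
from h import *
p=ray("top",165,142.5,.06);m=np.array([.577,.1597]);d=p[:2]-m
yaw=np.arctan2(d[1],d[0]);print(p,np.linalg.norm(d),yaw)
to([.576,.159,.040],yaw)
E
```

```text
time_s: 2.48
ee_pos: [0.5349, 0.0649, 0.231]
orientation: [0.999, -0.039, -0.0, 0.0]
ft_force: [-0.2, 0.2, -0.4]
finger_gap: 0.0852
grasp_force: 0.0
[0.67639379 0.15068683 0.06      ] 0.09980161647567679 -0.09043411025298467
2.475 [0.5349 0.0649 0.231 ] yaw -0.078 cm: [ 3.37 -9.71 19.1 ] turn 0.012 gap 0.0851821334176785
```

```bash
python3 -m jog '[-1,1.7,-4.9,0,0.01,-1,1.7,-4.8,0,0,-1,0,0,4,0,-1,0,0,4,0,-1,0,0,3,0,-1,0,0,0,0]'
python3 - <<'E'
from h import *
import cv2
to([.576,.159,.040])
o=[cv2.resize(cv2.cvtColor(viewer.capture(n),cv2.COLOR_RGB2BGR)[a:b,c:d],(400,400),interpolation=cv2.INTER_CUBIC) for n,a,b,c,d in(("top",110,230,100,220),("side",180,300,160,280))]
cv2.imwrite("pics/c1.png",np.hstack(o))
E
```

```text
time_s: 3.22
ee_pos: [0.5757, 0.1581, 0.1191]
orientation: [0.999, -0.043, -0.002, 0.001]
ft_force: [-0.1, 0.2, 0.4]
finger_gap: 0.0856
grasp_force: 0.0
3.225 [0.5757 0.1581 0.1191] yaw -0.087 cm: [ 0.06 -0.11  7.91] None gap 0.08561427482833628
```

View pics/c1.png

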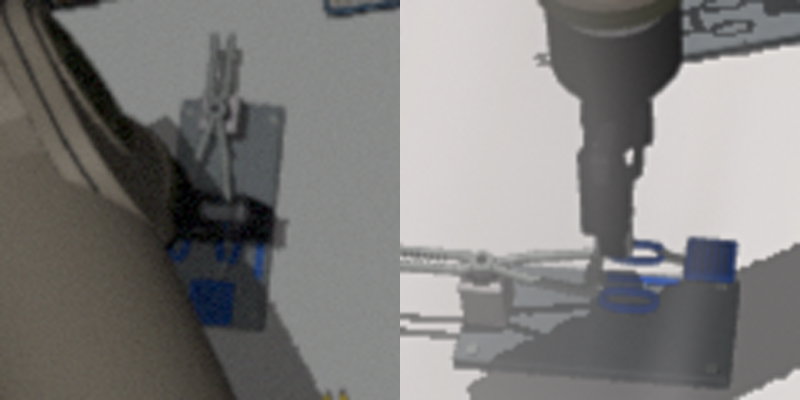

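The side crop shows the tips at column ≈613 and the rings at ≈630. I'll check whether perspective explains that gap.

```bash
python3 - <<'E'
from h import *
f=lambda q:((q-[160,180])*400/120+[400,0]).round(0)
for p in([.576,.159,.06],[.576,.14,.06],[.576,.178,.06],[.576,.159,.132],[.576,.2,.132],[.576,.116,.132],[.526,.154,.07]):print(p,f(pix("side",p)))
E
```

```text
[0.576, 0.159, 0.06] [631. 271.]
[0.576, 0.14, 0.06] [632. 248.]
[0.576, 0.178, 0.06] [629. 294.]
[0.576, 0.159, 0.132] [626. 197.]
[0.576, 0.2, 0.132] [622. 249.]
[0.576, 0.116, 0.132] [630. 147.]
[0.526, 0.154, 0.07] [707. 255.]
```

The model matches to within a few mm, with the rings perhaps 3 mm closer to the robot. Next I go down and squeeze gradually.

```bash
python3 -m jog '[-1,-0.3,-0.1,2.5,0,-1,0,0,2.5,0,-1,0,0,2,0,-1,0,0,0.9,0,-1,0,0,0,0,-0.6,0,0,0,0,-0.3,0,0,0,0,-0.2,0,0,0,0,-0.2,0,0,0,0,-0.2,0,0,0,0]'
```

```text
time_s: 4.58
ee_pos: [0.5745, 0.16, 0.0426]
orientation: [0.999, -0.045, 0.0, -0.0]
ft_force: [-0.9, 2.0, 4.8]
finger_gap: 0.0514
grasp_force: 5.5
```

```bash
python3 -m jog '[-0.15,0,0,0,0,-0.1,0,0,0,0,-0.1,0,0,0,0,-0.1,0,0,0,0]'
```

```text
time_s: 5.08
ee_pos: [0.5742, 0.1598, 0.0422]
orientation: [0.999, -0.045, -0.0, 0.0]
ft_force: [-1.3, 0.6, 0.9]
finger_gap: 0.0468
grasp_force: 6.6
```

```bash
python3 -m jog '[-0.5,0,0,0,0,-1,0,0,0,0,-1,0,0,0,0,-1,0,0,0,0,-1,0,0,0,0,-1,0,0,0,0,-1,0,0,-3,0,-1,0,0,-4,0,-1,0,0,-4,0,-1,0,-6,0,0,-1,0,-6,0,0,-1,0,-6,0,0,-1,0,0,0,0]'
python3 - <<'E'
from h import *
import cv2
im={n:cv2.cvtColor(viewer.capture(n),cv2.COLOR_RGB2BGR) for n in("top","side")}
o=[cv2.resize(im[n][a:b,c:d],(400,400),interpolation=cv2.INTER_CUBIC) for n,a,b,c,d in(("top",135,215,120,200),("side",220,300,190,270))]
cv2.imwrite("pics/c2.png",np.hstack(o));cv2.imwrite("pics/full2.png",im["top"])
for n in im:
    m=cv2.inRange(cv2.cvtColor(im[n],cv2.COLOR_BGR2HSV),(105,120,40),(130,255,255))
    k,l,s,c=cv2.connectedComponentsWithStats(m)
    for i in range(1,k):
        if s[i,4]>8: print(n,s[i],c[i].round(1),ray(n,*c[i],.06).round(4),ray(n,*c[i],.07).round(4))
to([.526,.155,.1])
E
```

```text
time_s: 6.7
ee_pos: [0.5875, 0.3457, 0.1518]
orientation: [0.999, -0.041, -0.001, -0.002]
ft_force: [0.6, -0.1, -0.0]
finger_gap: 0.0853
grasp_force: 0.0
top [264  82   5   5  20] [265.7  84.1] [ 0.8301 -0.1113  0.06  ] [ 0.8264 -0.111   0.07  ]
top [151 173   8  16  81] [154.6 180.7] [0.5771 0.1761 0.06  ] [0.5759 0.1735 0.07  ]
top [163 174   9  16  69] [166.9 181.1] [0.5757 0.1444 0.06  ] [0.5745 0.1421 0.07  ]
top [176 175   4  18  38] [177.6 183.6] [0.5693 0.1168 0.06  ] [0.5682 0.1147 0.07  ]
top [154 194  15  14 170] [160.8 200.2] [0.5267 0.1594 0.06  ] [0.526  0.1569 0.07  ]
side [137 182   5   5  21] [139. 184.] [ 0.8287 -0.0956  0.06  ] [ 0.8244 -0.0842  0.07  ]
side [129 247   9   2  15] [132.8 247.5] [0.7962 0.1222 0.06  ] [0.7923 0.1307 0.07  ]
side [245 254  16  13 127] [253.5 259.8] [0.5229 0.1547 0.06  ] [0.5227 0.1628 0.07  ]
side [231 263  12   9  42] [235.3 266.6] [0.562  0.1737 0.06  ] [0.5614 0.1815 0.07  ]
6.8 [0.5899 0.3399 0.1518] yaw -0.088 cm: [-4.74 18.98  5.19] None gap 0.08531786247475451
```

View pics/c2.png

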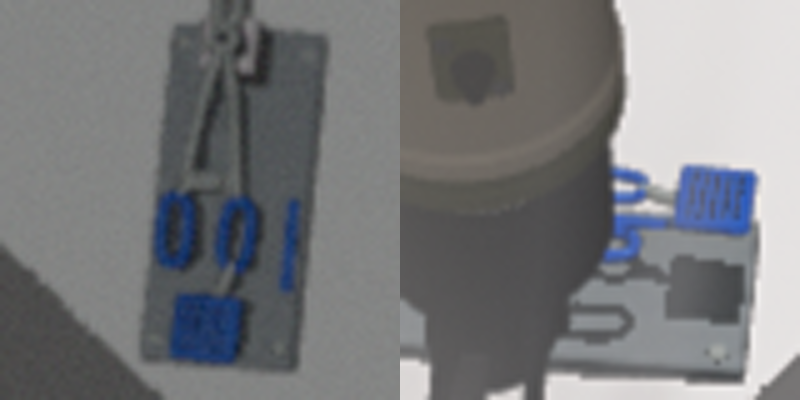

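The top crop shows the ring spacing at 31.7 mm, or 51.5 mm over both, so the first tooth is holding hands-off. The plate centre is at about (0.525, 0.157). I'll shut the fingers and move above it.

```bash
python3 -m jog '[1,-1.2,4.8,0,0,1,-1.2,4.8,0,0,1,-1.2,4.7,0,0,1,-1.2,4.6,0,0,1,0,0,3,0,1,0,0,2,0,1,0,0,0,0,1,0,0,0,0]'
python3 - <<'E'
from h import *
import cv2
im={n:cv2.cvtColor(viewer.capture(n),cv2.COLOR_RGB2BGR) for n in("top","side")}
o=[cv2.resize(im[n][a:b,c:d],(400,400),interpolation=cv2.INTER_CUBIC) for n,a,b,c,d in(("top",135,215,120,200),("side",220,300,190,270))]
cv2.imwrite("pics/c3.png",np.hstack(o))
to([.525,.155,.057])
E
```

```text
time_s: 7.8
ee_pos: [0.526, 0.1559, 0.103]
orientation: [0.999, -0.044, 0.0, -0.0]
ft_force: [0.3, 0.6, -0.0]
finger_gap: 0.0001
grasp_force: 0.0
7.9 [0.5261 0.1559 0.1031] yaw -0.089 cm: [-0.11  0.1   4.61] None gap -0.00013119254130850534
```

View pics/c3.png

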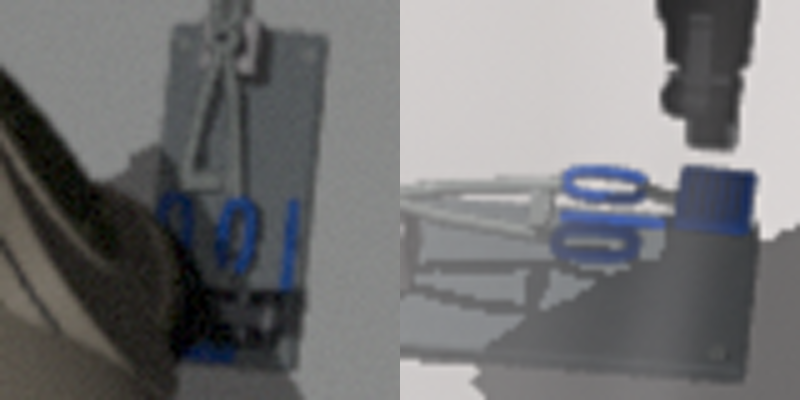

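The shut fingertips at (712,148) sit above the plate at (716,200), and the clamp is still locked. I'll press down about 14 mm into the plate.

```bash
python3 -m jog '[1,-0.1,0,2,0,1,0,0,1,0,1,0,0,0.8,0,1,0,0,0.5,0,1,0,0,0.4,0,1,0,0,0,0,1,0,0,0,0]'
```

```text
time_s: 8.78
ee_pos: [0.5247, 0.1554, 0.0556]
orientation: [0.999, -0.045, 0.0, 0.0]
ft_force: [-2.2, 0.0, 2.2]
finger_gap: -0.0001
grasp_force: 1.6
```

```bash
python3 -m jog '[1,0,0,0.1,0,1,0,0,0,0,1,0,0,0,0,1,0,0,-1,0,1,0,0,-3,0,1,0,0,-5,0,1,0,-6,0,0,1,0,-6,0,0,1,0,-6,0,0,1,0,0,0,0]'
python3 - <<'E'
from h import *
import cv2
im=cv2.cvtColor(viewer.capture("top"),cv2.COLOR_RGB2BGR)
cv2.imwrite("pics/c4.png",cv2.resize(im[120:260,110:320],None,fx=3.5,fy=3.5,interpolation=cv2.INTER_CUBIC))
m=cv2.inRange(cv2.cvtColor(im,cv2.COLOR_BGR2HSV),(105,120,40),(130,255,255))
k,l,s,c=cv2.connectedComponentsWithStats(m)
for i in range(1,k):
    if s[i,4]>8: print(s[i],c[i].round(1),ray("top",*c[i],.06).round(4))
E
```

```text
time_s: 10.02
ee_pos: [0.5382, 0.3405, 0.1444]
orientation: [0.999, -0.041, -0.001, -0.002]
ft_force: [0.5, 0.5, 0.1]
finger_gap: -0.0002
grasp_force: 0.0
[264  82   5   5  20] [265.7  84.1] [ 0.8301 -0.1113  0.06  ]
[150 173   8  15  77] [153.4 180.4] [0.5778 0.1792 0.06  ]
[165 174   8  15  73] [168.5 181. ] [0.5761 0.1402 0.06  ]
[176 175   4  18  38] [177.5 183.9] [0.5683 0.117  0.06  ]
[156 194  14  14 168] [162.7 200.1] [0.5268 0.1545 0.06  ]
```

View pics/c4.png

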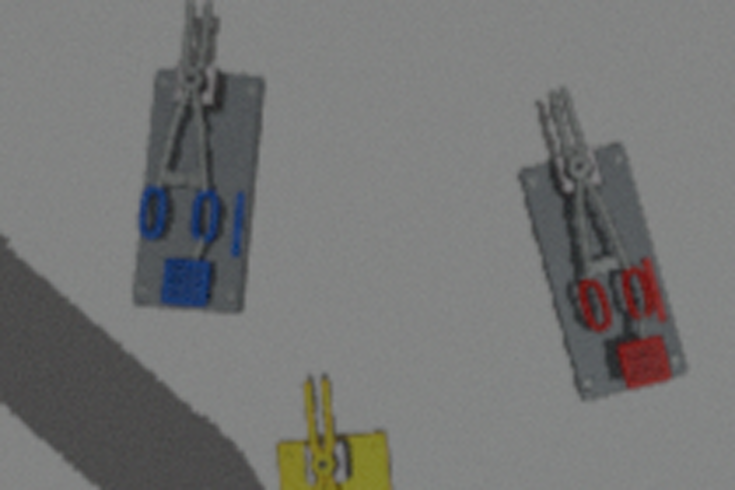

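The blue rings (pixels 153.4 and 168.5) are back at their open spacing of 39 mm. The red clamp is untouched and the arm is clear.

```bash
python3 -c "
from bench import ctrl
print(ctrl.close_job())"
```

```text
the job is handed in; nothing more can be done
None
```

The job is handed in: the blue clamp held itself shut on its first tooth with the robot clear, then sprang fully open when the plate was pressed, and the red clamp was not touched; the hand-in call returned no verdict.

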